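# Fill the jar with control knobs through the funnel

### The arm

A 7-joint arm with a two-finger parallel gripper is mounted at the origin on the work surface. World frame = base frame: x ahead of the robot, y to its left, z up, the work surface at z = 0. Lengths are in m, angles in rad, forces in N, time in s.
With the tool pointing down it reaches from about 0.425 to 0.975 m from the base axis. Payload 16.7 kg.
Tool frame: the origin (TCP) lies at the very end of the fingers, on their centre line; the grasp point (between the pads) lies 19 mm behind it; z points along the fingers, y is the direction in which the jaws open and shut (so a half turn about z gives the same grasp; the last joint's range is limited). The gripper opens to 85 mm and grips with 20 to 120 N. Pads are 22 mm wide; open, the fingers measure 114 mm over their backs; the gripper's body (76 mm by 85 mm) begins 54 mm behind the grasp point. The pads swing forward as they close: fully open they stand 13 mm farther back than shut.
Start: joints at [1.044, 0.426, 0.074, 1.606, -0.034, 1.111, -0.067], TCP at [0.248, -0.628, 0.231] pointing down, gripper open.
Joint ranges: [-2.85, 2.85], [-0.5, 2.14], [-1.23, 1.37], [0.21, 2.46], [-1.02, 4.16], [0.16, 2.05], [-2.73, 2.73]. Speed limits (rad/s): [1.89, 1.89, 2.39, 2.39, 3.01, 3.01, 3.01].

### API

Orientations are given as a unit quaternion [w, x, y, z].
In Python, from bench import bot gives the robot as it stands.
- The arm moves only by the tool move_arm, never from a script. Its argument "rows" is a list of rows, each an object with "fingers": the closure in counts, from 0 (fully open) to 255 (shut); "linear": the shift along the world's x, y, z normalised to -1 to 1, where 1 is 0.08 m, a list of three; "dr": the turn, a rotation vector about the world's x, y, z normalised to -1 to 1, where 1 is 0.5 rad, a list of three. In form: [{"fingers": fingers, "linear": [x, y, z], "dr": [rx, ry, rz]}, ...]. A call has 1 to 10 rows; each row is the pose to reach, as a shift and turn from the pose commanded when the call began; what a row does not reach only later rows make up. A row lasts 1/12 s, in which the tool goes at most 41.7 mm and 7.16 degrees, less where a joint would pass 70% of its speed; a pose out of reach is approached as far as the arm can. A call with a number of a shift or a turn outside -1 to 1 is refused whole. A call with a gripper value outside its range is refused whole. The fingers move at their own pace and stop on an object; the grip force is fixed at half the most. Time passes only in rows, so rows that repeat a pose let the fingers close. It gives the time, the measured TCP pose, the force and the opening at its end, in the units of the state.
- bot.state(): the state, without advancing time (a new reading comes with each control period).
- bot.grab_frame(name): name is "scene" or "side" or "wrist"; returns a dict with "image" (420x560x3 uint8, red, green, blue), "z_map" (420x560 float32, m along the optical axis (not along the pixel's ray), 0 where there is no reading), "intrinsics" (3x3 intrinsics, pixels), "pose" (4x4, takes a point from camera to world coordinates). Camera axes: x right, y down, z forward; pixel columns grow to the right and rows downward; lengths in m; the calibration is good to about 2 mm. A picture is of the moment at which its call begins.
- bot.sign_off(): hands the job in, once; it reports no verdict.
Trained networks look in the newest picture that a camera, given by its name, has taken for a name from the list of things; names that differ only in an ending like _2 or _b are one class to them, and where a whole thing is asked for, a point or a joint stands for the part that bears it (a point fixed in the world has none). Each returns a list of dicts, best first, with "conf" (0 to 1); they miss things now and then, are a little off and sometimes report something else, mostly with a low value. They report only what shows in the picture. A call takes as long as a camera call.
- bot.look_for(camera, target): "centre" ([x, y, z] in m, in world coordinates, good to about 4 mm: the middle of the surface that is visible of it).
The state is a dict: "time": time; "q": joint angles; "joint_vel": joint speeds; "joint_torque": joint torques, N m; "eef_pos": TCP position; "orientation": TCP orientation; "contact_force": force on the tool from outside, world axes, zero at the start; "moment": the same for the moment, N m; "opening": opening from 0.0 (shut) to 1.0 (fully open).
Only numpy, scipy, OpenCV 4.12 (cv2) and the standard library are available. Lean on these libraries where they do the work, as an engineer would, in place of code of your own. Each camera call takes 0.05 s, during which the arm holds its last target. There are 200 camera calls.

### The job

Slide the open glass jar across the bench, never lifting it, gently under the fixed funnel until it rests in the V-shaped stop. Then push the pan's lever steadily all the way so that all five control knobs pour through the funnel into the jar, and let the pan back down level. Leave the jar standing in its stop and do not disturb the other things on the bench.

Things in the scene. Friction and masses are not known exactly. Their poses are not given: they have to be found in the camera images.
- station: Filling station fixed to the bench: aluminium frame with steel funnel and tipping pan. Origin on the bench below the funnel's axis; z up, x points from the open side, where the jar slides in (roughly facing the robot's right), to the stop. Pan on the +y side on a pillar (foot x +-35, y 125 to 175 mm) with yoke arms at x +-57, y 42 to 158 mm, 165 to 212 mm high.
- dock (a point): Point on the bench under the funnel axis, same axes as the station: the jar's origin is here when it rests against both plates of the rigid V stop. The V's upright plates are 45 mm high, 45 degrees either side of x, open 80 mm wide towards -x, and centre the jar. Two posts stand behind (x +90, y +-50 mm).
- jar: Open glass jar, straight round cylinder, 73 mm outside diameter, 66 mm bore, 105 mm high, floor 6 mm thick, 0.22 to 0.45 kg. Origin at the centre of its underside, z along its axis. Starts upright on the bench 120 to 170 mm from the dock on the open side, clear of the funnel. It slides with 1 to 5 N; the stop is felt as a clear rise.
- pan (a joint): Angle of the tipping pan (rad): 0 level (rests on its stop), 1.1 fully tipped against its end stop. A light spring and its weight bring it back to 0 when it is let go; about 2 to 4 N at the lever bar tips it.
- pan_pivot (a point): Middle of the pan's pivot axis, at station (0, 45, 203) mm, parallel to the station's x. The pan is an open steel tray, 84 mm wide inside, from its open pouring edge 15 mm on the funnel side of the pivot to 118 mm on the +y side, walls 36 mm high. Tipping lifts its +y end: it pours towards station -y, into the funnel.
- lever_bar (a point): Middle of the lever's black crossbar, 14 mm thick, 68 mm long, parallel to station x, moving with the pan. Pan level: at station (-95, 95, 290) mm, 100 mm from the pivot axis, on a 10 mm rod leaning 30 degrees to +y. Push it towards station -y: fully tipped at about (-95, -10, 287) mm, midway 13 mm higher than at the start.
- knob0: One of five alike black control knobs: round, slightly tapered, 26 mm across, 20 mm high, 15 g. Origin at its centre, z its axis. Starts lying in the pan.
- knob1: Control knob like knob0, in the pan.
- knob2: Control knob like knob0, in the pan.
- knob3: Control knob like knob0, in the pan.
- knob4: Control knob like knob0, in the pan.
- solder_spool: Bystander: loose solder spool standing on its flange, 62 mm across, 50 mm high, origin at the centre of its underside; beyond the funnel, on the side away from the pan.
- tape_roll: Bystander: loose roll of blue tape lying flat, 90 mm across, 24 mm high, origin at the centre of its underside; beyond the jar, as the robot sees it.
- screwdriver: Bystander: loose screwdriver lying along its x axis, 190 mm long, on the left of the bench.
- cutter: Bystander: loose yellow utility knife lying along its x axis, 150 x 32 x 16 mm, on the right of the bench.
- flux_bottle: Bystander: closed amber bottle, 60 mm across, 110 mm high, origin at the centre of its underside, on the left of the bench.
- funnel_mouth (a point): Centre of the fixed funnel's open rim: 144 mm across, 192 mm above the bench; cone down to a 58 mm bore (64 outside) between 130 and 118 mm height. It overhangs the jar, so a gripper pushing the jar low down from the open side must lean back (wrist away from the funnel) by 30 degrees or more to fit below it.

How it is judged:
On the way, in this order (a step that is already met when the one before it is completed fails the run):
1. the jar stands in the stop under the funnel, the pan still level (horizontal distance between jar and dock below 0.006 m and angle between jar's own z axis and vertical below 0.06 rad and value of joint pan below 0.12 rad), for 0.2 s.
2. the pan is tipped all the way (value of joint pan above 0.95 rad), for 0.1 s.
At the end, for the whole second after the job is handed in: All five knobs lie at rest inside the jar (centres within its bore and below 100 mm above its underside); the jar stands upright (within 0.06 rad) on the bench with its axis within 10 mm of the funnel axis; the pan is back down level (angle under 0.12 rad) (horizontal distance between jar and dock below 0.01 m and angle between jar's own z axis and vertical below 0.06 rad and height (world z) of jar below 0.008 m and value of joint pan below 0.12 rad and z of knob0 in the frame of jar between 0.008 and 0.1 m and horizontal distance between each of knob0, knob1, knob2, knob3, knob4 and jar below 0.033 m and linear speed of each of knob0, knob1, knob2, knob3, knob4 below 0.05 m/s and z of knob1 in the frame of jar between 0.008 and 0.1 m and z of knob2 in the frame of jar between 0.008 and 0.1 m and z of knob3 in the frame of jar between 0.008 and 0.1 m and z of knob4 in the frame of jar between 0.008 and 0.1 m); the robot touches nothing.
It fails at once if the jar is lifted more than 20 mm or tipped over (height (world z) of jar above 0.02 m or angle between jar's own z axis and vertical above 0.35 rad).
It fails at once if the glass jar is pressed against the station harder than 25 N (contact force between jar and station above 25 N).
It fails at once if the pan is flung up (faster than 4 rad/s) (velocity of joint pan above 4 rad/s).
It fails at once if a loose bystander is moved more than 30 mm (distance of any of solder_spool, tape_roll, screwdriver, cutter, flux_bottle from where it was at the start of the episode above 0.03 m).
It also fails if it takes over 62 s, if anything falls off the work surface, if the arm or the gripper's body presses on something with over 40 N, if the wrist force passes 120 N, or if a joint passes its speed limit or range.

## Working session

There is one attempt and no reset: what is moved stays moved. The work goes in short steps, Python scripts to look and compute and a tool call to move; the robot and the scene stay as the last step left them, time stands still between calls to the robot, and variables do not carry over. Pictures are saved under pics/ and viewed, about 8 in all and at most 12, crops included, and the job is handed in when it is done.

Besides the shell and the picture viewer there is one more tool, called after "Request:" as name(argument=value, ...) on one line, values as JSON. move_arm: Moves the arm, as the interface text tells. Scaled input: -1 to 1 covers 0.08 m each way for a shift and 0.5 rad each way for a turn. Its arguments: {"type":"object","properties":{"rows":{"type":"array","items":{"type":"object","properties":{"fingers":{"type":"number"},"linear":{"type":"array","items":{"type":"number"}},"dr":{"type":"array","items":{"type":"number"}}}}}},"required":["rows"]}

```bash
mkdir -p pics; python3 - <<'E'
from bench import bot
import cv2, numpy as np
s=bot.state();print(s['time'],s['eef_pos'],s['orientation'],s['contact_force'])
for c in ["scene","side"]:
    f=bot.grab_frame(c)
    cv2.imwrite(f"pics/{c}0.png",f["image"][:,:,::-1]); print(c,f["pose"].round(3).tolist(),f["intrinsics"][0,0])
    np.savez(f"{c}0.npz",**f)
    for t in ["station","jar","pan","lever_bar","solder_spool","tape_roll","cutter","flux_bottle","screwdriver","knob0"]:
        print(t,[(np.round(d["centre"],3).tolist(),round(d["conf"],2)) for d in bot.look_for(c,t)[:5]])
E
```

```text
0.0 [ 0.24819641 -0.62726637  0.23060053] [-6.26903275e-04  9.82307310e-01  1.87275021e-01 -1.51045538e-04] [ 0.45211308 -0.49615712 -0.12788615]
scene [[-0.355, 0.756, -0.551, 1.232], [0.935, 0.277, -0.222, 0.249], [-0.015, -0.594, -0.805, 1.089], [0.0, 0.0, 0.0, 1.0]] 461.0910990090518
station [([0.617, 0.164, 0.178], 0.79)]
jar [([0.601, 0.001, 0.066], 0.79)]
pan [([0.551, 0.151, 0.208], 0.96)]
lever_bar [([0.55, 0.146, 0.207], 0.66), ([0.516, 0.159, 0.212], 0.46)]
solder_spool [([0.796, 0.114, 0.044], 0.87)]
tape_roll [([0.733, -0.077, 0.03], 0.91)]
cutter []
flux_bottle [([0.633, 0.39, 0.069], 0.63)]
screwdriver [([0.415, 0.339, 0.025], 0.8)]
knob0 [([0.572, 0.139, 0.221], 0.65), ([0.589, 0.165, 0.216], 0.64), ([0.517, 0.156, 0.213], 0.42)]
side [[-0.923, -0.299, 0.244, 0.314], [-0.386, 0.682, -0.621, 0.751], [0.019, -0.667, -0.744, 1.11], [0.0, 0.0, 0.0, 1.0]] 403.2441753346643
station [([0.615, 0.175, 0.176], 0.82), ([0.746, -0.1, 0.022], 0.21)]
jar [([0.578, -0.024, 0.078], 0.63)]
pan []
lever_bar [([0.55, 0.147, 0.213], 0.89)]
solder_spool [([0.791, 0.131, 0.042], 0.47)]
tape_roll [([0.744, -0.101, 0.023], 0.59)]
cutter [([0.425, -0.361, 0.008], 0.77)]
flux_bottle [([0.607, 0.41, 0.073], 0.75)]
screwdriver [([0.406, 0.347, 0.023], 0.77)]
knob0 [([0.425, -0.365, 0.01], 0.69), ([0.571, 0.176, 0.217], 0.54), ([0.54, 0.174, 0.216], 0.41)]
```

View pics/scene0.png

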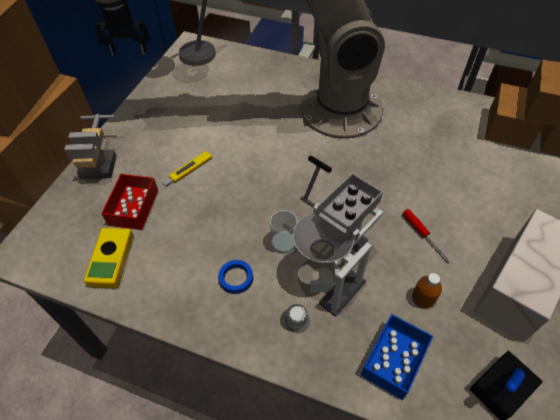

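View pics/side0.png

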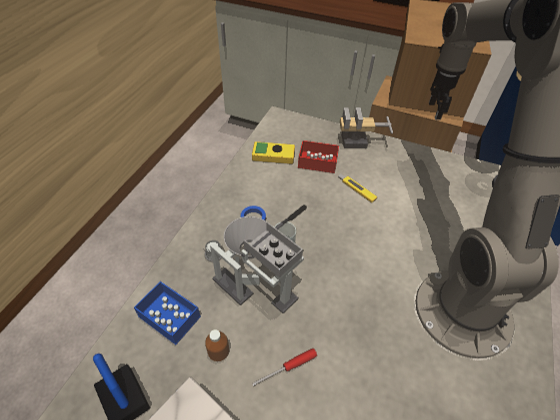

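The scene view shows the funnel rim at about (322,237), the pan with five knobs at (350,205), the lever bar at (320,163), the jar at (284,230) and the tape at (236,276). In the side view the pan is at (275,250), the lever bar at (292,214) and the jar is hidden behind the station at about (285,232). Next I'll fit the station pose from the depth maps.

```bash
cat > h.py <<'E'
import numpy as np, cv2
from scipy.optimize import least_squares
def cloud(f):
    z=f["z_map"]; K=f["intrinsics"]; v,u=np.indices(z.shape)
    P=np.stack([(u-K[0,2])/K[0,0]*z,(v-K[1,2])/K[1,1]*z,z],-1)@f["pose"][:3,:3].T+f["pose"][:3,3]
    P[z==0]=np.nan
    return P
E
python3 - <<'E'
from h import *
pts=[]
for c in ["scene","side"]:
    f=np.load(c+"0.npz"); P=cloud(f); im=f["image"].astype(int)
    m=(P[...,0]>.4)&(P[...,0]<.75)&(P[...,1]>-.1)&(P[...,1]<.3)
    Q=P[m];C=im[m]; pts.append((Q,C))
    # lever bar
    b=(Q[:,2]>.268)&(Q[:,2]<.32); B=Q[b]
    print(c,"high pts",len(B))
    if len(B)>5:
        w,V=np.linalg.eigh(np.cov(B[:,:2].T)); print(" bar mid",np.median(B,0).round(4),B.min(0).round(3),B.max(0).round(3),"dir",V[:,1].round(3), "ang",np.degrees(np.arctan2(V[1,1],V[0,1])))
    a=(abs(Q[:,2]-.192)<.006)&(Q[:,0]>.56)
    A=Q[a][:,:2]
    # robust circle w/ r=.071
    best=None
    for x0 in np.arange(.58,.68,.02):
      for y0 in np.arange(.02,.16,.02):
        r=least_squares(lambda p:np.hypot(*(A-p).T)-.0715,[x0,y0],loss='cauchy',f_scale=.002)
        if best is None or r.cost<best.cost: best=r
    d=np.hypot(*(A-best.x).T)-.0715
    print(" funnel",best.x.round(4),len(A),(abs(d)<.003).sum())
    # height map
Q=np.vstack([p[0] for p in pts]); C=np.vstack([p[1] for p in pts])
H=np.zeros((350,400,3),np.uint8)
o=np.argsort(Q[:,2]); Q=Q[o];C=C[o]
for q in Q:
    h=np.uint8([[[np.clip((q[2]+.01)/.33*170,0,170),255,255]]])
    cv2.circle(H,(int((.3-q[1])*1000),int((.75-q[0])*1000)),1,cv2.cvtColor(h,cv2.COLOR_HSV2BGR)[0,0].tolist(),-1)
H=cv2.resize(H,(800,700))[:600]
for k in range(0,400,50): cv2.putText(H,f"{.3-k/1000:.2f}",(k*2,12),0,.4,(255,255,255),1)
for k in range(0,300,50): cv2.putText(H,f"{.75-k/1000:.2f}",(0,k*2+5),0,.4,(255,255,255),1)
cv2.imwrite("pics/hm.png",H)
E
```

```text
scene high pts 197
 bar mid [0.5299 0.0706 0.2952] [0.51  0.04  0.269] [0.545 0.104 0.301] dir [0.345 0.939] ang 69.8246553298189
 funnel [0.6457 0.1296] 349 174
side high pts 111
 bar mid [0.5225 0.0768 0.2951] [0.508 0.04  0.286] [0.539 0.104 0.3  ] dir [0.365 0.931] ang 68.56165156744903
 funnel [0.6426 0.1283] 197 131
```

View pics/hm.png

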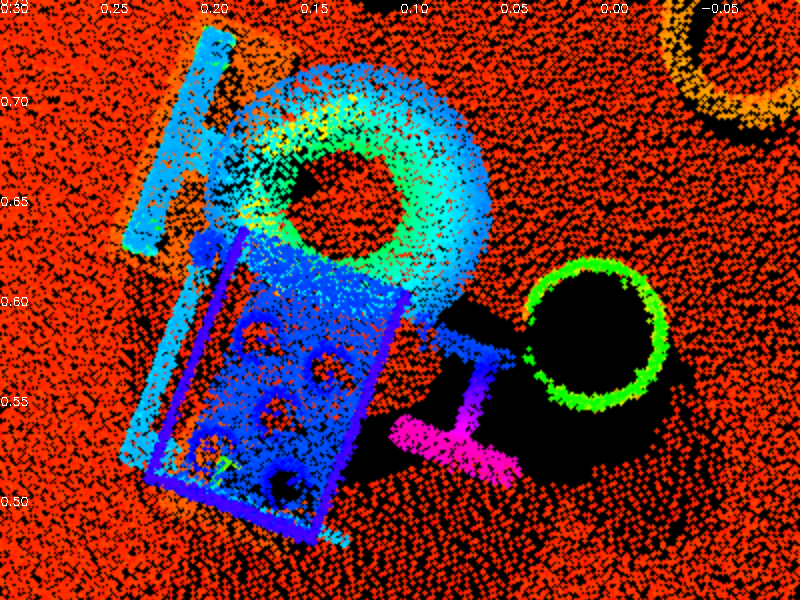

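The height map gives a funnel circle centred near (345,207) px, the pan walls, the lever bar at (455,450) px and the jar ring centred near (596,334) px. That puts the dock at about (0.646, 0.128) and the jar at about (0.583, 0.002), with the station's x axis at about 69°. I'll refine the fit and work out the approach.

```bash
cat >> h.py <<'E'
from scipy.spatial.transform import Rotation as R
def circ(A,p0,r=None):
    A=A[:,:2]
    if r: return least_squares(lambda p:np.hypot(*(A-p).T)-r,p0,loss='cauchy',f_scale=.0015).x
    return least_squares(lambda p:np.hypot(*(A-p[:2]).T)-p[2],[*p0,.035],loss='cauchy',f_scale=.0015).x
def rot(yaw,lean):   # push heading yaw, lean back; jaw axis perpendicular to heading
    d=np.array([np.cos(yaw),np.sin(yaw),0]); z=np.sin(lean)*d-np.cos(lean)*np.array([0,0,1])
    y=np.array([-d[1],d[0],0]); 
    return R.from_matrix(np.stack([np.cross(y,z),y,z],1))
def go(s,pos,Rt):
    q=s['orientation']; R0=R.from_quat([q[1],q[2],q[3],q[0]])
    Rf=min((Rt,Rt*R.from_euler('z',np.pi)),key=lambda r:(r*R0.inv()).magnitude())
    rv=(Rf*R0.inv()).as_rotvec()
    print("linear units",((np.array(pos)-s['eef_pos'])/.08).round(3),"dr units",(rv/.5).round(3))
E
python3 - <<'E'
from h import *
from bench import bot
Q=[];
for c in ["scene","side"]:
    P=cloud(np.load(c+"0.npz")).reshape(-1,3); P=P[np.isfinite(P[:,0])]
    j=P[(abs(P[:,2]-.104)<.005)&(np.hypot(P[:,0]-.583,P[:,1]-.002)<.045)]
    print(c,"jar",len(j),circ(j,[.583,.002]).round(4))
    Q.append(P)
Q=np.vstack(Q)
# station fit: bar top axis, funnel rim, pan walls
bar=Q[(Q[:,2]>.287)&(Q[:,2]<.31)&(Q[:,0]>.49)&(Q[:,0]<.56)&(Q[:,1]>.02)&(Q[:,1]<.12)][:,:2]
rim=Q[(abs(Q[:,2]-.192)<.004)&(np.hypot(Q[:,0]-.646,Q[:,1]-.128)<.085)&(np.hypot(Q[:,0]-.646,Q[:,1]-.128)>.06)][:,:2]
wall=Q[(Q[:,2]>.228)&(Q[:,2]<.25)&(Q[:,0]>.46)&(Q[:,0]<.64)&(Q[:,1]>.08)&(Q[:,1]<.26)][:,:2]
def loc(p,A):
    d=A-p[:2];c,s=np.cos(p[2]),np.sin(p[2]); return d@np.array([[c,-s],[s,c]])
def f(p):
    b=loc(p,bar);w=loc(p,wall); w=w[abs(w[:,1]-90)>-1]
    ww=np.minimum(abs(abs(w[:,0])-.0435),abs(w[:,1]-.1635))
    return np.r_[np.hypot(*(rim-p[:2]).T)-.0715,b[:,1]-.095,ww]
r=least_squares(f,[.646,.128,np.radians(69.3)],loss='cauchy',f_scale=.002)
print("dock",r.x[:2].round(4),np.degrees(r.x[2]).round(2),"bar local mid",((loc(r.x,bar).min(0)+loc(r.x,bar).max(0))/2).round(4))
jar=circ(Q[(abs(Q[:,2]-.104)<.005)&(np.hypot(Q[:,0]-.583,Q[:,1]-.002)<.045)],[.583,.002])
print("jar",jar.round(4),"local",loc(r.x,jar[None,:2]).round(4))
d=r.x[:2]-jar[:2]; L=np.hypot(*d); yaw=np.arctan2(d[1],d[0]); print("push len",L,np.degrees(yaw))
np.save("fit.npy",np.r_[r.x,jar])
u=d/L; p=jar[:2]-.11*u
print("pre",p); go(bot.state(),[p[0],p[1],.12],rot(yaw,np.radians(45)))
E
```

```text
scene jar 145 [0.5834 0.0031 0.0344]
side jar 47 [0.5816 0.0039 0.0344]
dock [0.6481 0.1272] 69.16 bar local mid [-0.0958  0.0969]
jar [0.5831 0.0033 0.0346] local [[-0.1389  0.0166]]
push len 0.13985389481901117 62.329360569262306
pre [ 0.53203674 -0.09409129]
linear units [ 3.546  6.669 -1.391] dr units [ 1.072 -1.192  1.347]
```

Request:
move_arm(rows=[{"fingers": 100,"linear": [0.25,0.48,0],"dr": [0.08,-0.085,0.096]},{"fingers": 100,"linear": [0.5,0.95,0],"dr": [0.153,-0.17,0.192]},{"fingers": 100,"linear": [0.5,0.95,0],"dr": [0.153,-0.17,0.192]}])

```text
time: 1.35
eef_pos: [0.2912, -0.5469, 0.2314]
orientation: [-0.032, 0.97, 0.237, 0.051]
contact_force: [1.4, -0.4, 1.0]
opening: 0.612
```

Request:
move_arm(rows=[{"fingers": 100,"linear": [0.25,0.48,0],"dr": [0.08,-0.085,0.096]},{"fingers": 100,"linear": [0.5,0.95,0],"dr": [0.153,-0.17,0.192]},{"fingers": 100,"linear": [0.5,0.95,0],"dr": [0.153,-0.17,0.192]}])

```text
time: 1.6
eef_pos: [0.331, -0.4705, 0.2313]
orientation: [-0.061, 0.952, 0.282, 0.1]
contact_force: [1.2, -0.1, 0.7]
opening: 0.609
```

Request:
move_arm(rows=[{"fingers": 100,"linear": [0.25,0.48,0],"dr": [0.08,-0.085,0.096]},{"fingers": 100,"linear": [0.5,0.95,0],"dr": [0.153,-0.17,0.192]},{"fingers": 100,"linear": [0.5,0.95,0],"dr": [0.153,-0.17,0.192]}])

```text
time: 1.85
eef_pos: [0.3707, -0.3943, 0.2312]
orientation: [-0.09, 0.929, 0.326, 0.147]
contact_force: [0.2, -0.1, -0.1]
opening: 0.608
```

Request:
move_arm(rows=[{"fingers": 100,"linear": [0.25,0.48,0],"dr": [0.08,-0.085,0.096]},{"fingers": 100,"linear": [0.5,0.95,0],"dr": [0.153,-0.17,0.192]},{"fingers": 100,"linear": [0.5,0.95,0],"dr": [0.153,-0.17,0.192]}])

```text
time: 2.1
eef_pos: [0.4104, -0.3182, 0.2311]
orientation: [-0.119, 0.901, 0.368, 0.194]
contact_force: [0.7, 0.2, -0.1]
opening: 0.605
```

Request:
move_arm(rows=[{"fingers": 100,"linear": [0.25,0.48,-0.1],"dr": [0.08,-0.085,0.096]},{"fingers": 100,"linear": [0.5,0.95,-0.2],"dr": [0.153,-0.17,0.192]},{"fingers": 100,"linear": [0.5,0.95,-0.2],"dr": [0.153,-0.17,0.192]}])

```text
time: 2.35
eef_pos: [0.4496, -0.2421, 0.2141]
orientation: [-0.148, 0.869, 0.407, 0.24]
contact_force: [-0.3, 1.0, -0.1]
opening: 0.608
```

Request:
move_arm(rows=[{"fingers": 100,"linear": [0.25,0.48,-0.3],"dr": [0.08,-0.085,0.096]},{"fingers": 100,"linear": [0.5,0.95,-0.6],"dr": [0.153,-0.17,0.192]},{"fingers": 100,"linear": [0.5,0.95,-0.6],"dr": [0.153,-0.17,0.192]}])

```text
time: 2.6
eef_pos: [0.4883, -0.168, 0.1649]
orientation: [-0.174, 0.832, 0.444, 0.285]
contact_force: [-1.3, 0.1, -0.5]
opening: 0.608
```

Request:
move_arm(rows=[{"fingers": 100,"linear": [0.25,0.48,-0.3],"dr": [0.08,-0.085,0.096]},{"fingers": 100,"linear": [0.5,0.95,-0.6],"dr": [0.153,-0.17,0.192]},{"fingers": 100,"linear": [0.5,0.95,-0.6],"dr": [0.153,-0.17,0.192]},{"fingers": 100,"linear": [0.5,0.95,-0.6],"dr": [0.153,-0.17,0.192]}])

```text
time: 2.93
eef_pos: [0.5282, -0.092, 0.1176]
orientation: [-0.201, 0.79, 0.478, 0.327]
contact_force: [-0.4, -0.1, -0.4]
opening: 0.603
```

```bash
python3 - <<'E'
from h import *
from bench import bot
F=np.load("fit.npy"); s=bot.state(); print(s['eef_pos'],s['contact_force'])
d=F[:2]-F[3:5];L=np.hypot(*d);u=d/L;p=F[3:5]-.08*u
go(s,[*p,.02],rot(np.arctan2(d[1],d[0]),np.radians(45)))
E
```

```text
[ 0.52817439 -0.09199193  0.11756326] [-0.36768409 -0.1467968  -0.37997809]
linear units [ 0.222  0.306 -1.22 ] dr units [-0.008 -0.007 -0.005]
```

Request:
move_arm(rows=[{"fingers": 100,"linear": [0.05,0.02,-0.4],"dr": [0,0,0]},{"fingers": 100,"linear": [0.1,0.04,-0.8],"dr": [0,0,0]},{"fingers": 100,"linear": [0.1,0.04,-0.9],"dr": [0,0,0]},{"fingers": 100,"linear": [0.1,0.04,-0.9],"dr": [0,0,0]}])

```text
time: 3.27
eef_pos: [0.5355, -0.0924, 0.0461]
orientation: [-0.199, 0.791, 0.477, 0.327]
contact_force: [-0.6, 0.7, 0.0]
opening: 0.609
```

Request:
move_arm(rows=[{"fingers": 100,"linear": [0.06,0.13,-0.2],"dr": [0,0,0]},{"fingers": 100,"linear": [0.12,0.26,-0.32],"dr": [0,0,0]},{"fingers": 100,"linear": [0.12,0.26,-0.32],"dr": [0,0,0]}])

```text
time: 3.52
eef_pos: [0.5462, -0.0702, 0.0225]
orientation: [-0.199, 0.791, 0.478, 0.327]
contact_force: [-1.4, 1.7, 1.4]
opening: 0.61
```

```bash
python3 - <<'E'
from h import *
from bench import bot
f=bot.grab_frame("scene"); g=bot.grab_frame("side")
im=np.hstack([cv2.resize(f["image"][130:330,180:420],None,fx=1.65,fy=1.65),cv2.resize(g["image"][130:330,180:420],None,fx=1.65,fy=1.65)])
cv2.imwrite("pics/a.png",im[:,:,::-1])
F=np.load("fit.npy"); s=bot.state(); print(s['eef_pos'],s['contact_force'])
d=F[:2]-F[3:5];L=np.hypot(*d);u=d/L;print(u,(s['eef_pos'][:2]-F[3:5])@u,(s['eef_pos'][:2]-F[3:5])@[-u[1],u[0]])
E
```

```text
[ 0.54618693 -0.07216166  0.02311493] [ 0.15746737 -0.16141628  0.11628999]
[0.46438827 0.88563171] -0.0840072350845792 -0.002347994215209315
```

View pics/a.png

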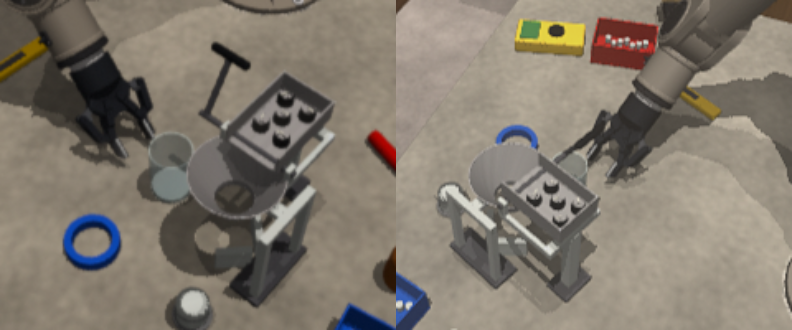

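The fingers straddle the back of the jar (scene crop: jar (170,165), fingertips (125,155) and (150,130)), clear of everything else. Pushing now.

Request:
move_arm(rows=[{"fingers": 100,"linear": [0.05,0.12,0],"dr": [0,0,0]},{"fingers": 100,"linear": [0.11,0.24,0],"dr": [0,0,0]},{"fingers": 100,"linear": [0.17,0.36,0],"dr": [0,0,0]},{"fingers": 100,"linear": [0.21,0.455,0],"dr": [0,0,0]},{"fingers": 100,"linear": [0.24,0.51,0],"dr": [0,0,0]},{"fingers": 100,"linear": [0.27,0.565,0],"dr": [0,0,0]},{"fingers": 100,"linear": [0.3,0.62,0],"dr": [0,0,0]},{"fingers": 100,"linear": [0.33,0.676,0],"dr": [0,0,0]},{"fingers": 100,"linear": [0.36,0.73,0],"dr": [0,0,0]}])

```text
time: 4.37
eef_pos: [0.575, -0.0133, 0.0216]
orientation: [-0.198, 0.791, 0.477, 0.327]
contact_force: [-1.3, -3.3, 0.8]
opening: 0.611
```

Request:
move_arm(rows=[{"fingers": 100,"linear": [0.03,0.055,0],"dr": [0,0,0]},{"fingers": 100,"linear": [0.06,0.11,0],"dr": [0,0,0]},{"fingers": 100,"linear": [0.09,0.165,0],"dr": [0,0,0]},{"fingers": 100,"linear": [0.12,0.22,0],"dr": [0,0,0]},{"fingers": 100,"linear": [0.145,0.275,0],"dr": [0,0,0]},{"fingers": 100,"linear": [0.17,0.33,0],"dr": [0,0,0]}])

```text
time: 4.87
eef_pos: [0.5885, 0.0137, 0.0217]
orientation: [-0.198, 0.791, 0.478, 0.327]
contact_force: [-1.5, -3.0, 0.8]
opening: 0.603
```

```bash
cat > chk.py <<'E'
from h import *
from bench import bot
import sys
F=np.load("fit.npy"); s=bot.state(); f=bot.grab_frame("scene"); g=bot.grab_frame("side")
c,n=np.cos(F[2]),np.sin(F[2]); T=np.array([[c,n],[-n,c]])
Q=np.vstack([cloud(f).reshape(-1,3),cloud(g).reshape(-1,3)])
print("tcp local",(T@(s['eef_pos'][:2]-F[:2])).round(4),s['eef_pos'],s['contact_force'].round(1))
for cam in ["scene","side"]:
    for d in bot.look_for(cam,"jar")[:2]: print(cam,"jar seen local",(T@(d['centre'][:2]-F[:2])).round(3),d['centre'][2].round(3),round(d['conf'],2))
def ring(c0):
    A=Q[(abs(Q[:,2]-.104)<.004)&(np.hypot(Q[:,0]-c0[0],Q[:,1]-c0[1])<.045)]
    if len(A)<10: return print("few",len(A))
    r=circ(A,c0,.0346); print("ring",len(A),(T@(r-F[:2])).round(4))
if len(sys.argv)>1:
    l=np.array([float(sys.argv[1]),float(sys.argv[2])]); ring(T.T@l+F[:2])
im=np.hstack([cv2.resize(f["image"][130:330,180:420],None,fx=1.65,fy=1.65),cv2.resize(g["image"][130:330,180:420],None,fx=1.65,fy=1.65)])
cv2.imwrite(f"pics/c{s['time']:.2f}.png",im[:,:,::-1])
E
python3 chk.py -.09 .01; ls pics
```

```text
tcp local [-0.1273  0.0153] [0.58851721 0.01366691 0.02168306] [-1.5 -3.   0.8]
a.png
hm.png
scene0.png
side0.pngTraceback (most recent call last):
  File "chk.py", line 9, in <module>
    for d in bot.look_for(cam,"jar")[:2]: print(cam,"jar seen local",(T@(d['centre'][:2]-F[:2])).round(3),d['centre'][2].round(3),round(d['conf'],2))
                                                                                                          ^^^^^^^^^^^^^^^^^^^^
AttributeError: 'float' object has no attribute 'round'
```

```bash
sed -i "s/d\['centre'\]\[2\].round(3)/round(d['centre'][2],3)/" chk.py; sed -i "s/T@(d\['centre'\]\[:2\]/T@(np.array(d['centre'][:2])/" chk.py
python3 chk.py -.092 .012
```

```text
tcp local [-0.1271  0.0155] [0.58835587 0.01390444 0.0218247 ] [-0.4 -0.7 -0. ]
scene jar seen local [-0.096 -0.02 ] 0.061 0.82
ring 85 [-0.0967  0.0116]
```

Request:
move_arm(rows=[{"fingers": 100,"linear": [0.03,0.06,0],"dr": [0,0,0]},{"fingers": 100,"linear": [0.065,0.125,0],"dr": [0,0,0]},{"fingers": 100,"linear": [0.1,0.19,0],"dr": [0,0,0]},{"fingers": 100,"linear": [0.135,0.26,0],"dr": [0,0,0]},{"fingers": 100,"linear": [0.17,0.33,0],"dr": [0,0,0]},{"fingers": 100,"linear": [0.205,0.395,0],"dr": [0,0,0]},{"fingers": 100,"linear": [0.24,0.46,0],"dr": [0,0,0]},{"fingers": 100,"linear": [0.275,0.53,0],"dr": [0,0,0]},{"fingers": 100,"linear": [0.31,0.595,0],"dr": [0,0,0]},{"fingers": 100,"linear": [0.348,0.664,0],"dr": [0,0,0]}])

```text
time: 6.05
eef_pos: [0.6164, 0.0668, 0.0217]
orientation: [-0.198, 0.791, 0.477, 0.327]
contact_force: [-0.7, -2.3, -0.1]
opening: 0.611
```

Request:
move_arm(rows=[{"fingers": 100,"linear": [0.023,0.044,0],"dr": [0,0,0]},{"fingers": 100,"linear": [0.046,0.088,0],"dr": [0,0,0]},{"fingers": 100,"linear": [0.07,0.132,0],"dr": [0,0,0]},{"fingers": 100,"linear": [0.093,0.177,0],"dr": [0,0,0]},{"fingers": 100,"linear": [0.116,0.221,0],"dr": [0,0,0]}])

```text
time: 6.47
eef_pos: [0.6256, 0.0842, 0.0217]
orientation: [-0.198, 0.791, 0.477, 0.327]
contact_force: [-0.9, -1.9, 0.3]
opening: 0.607
```

```bash
python3 chk.py -.016 .002; ls pics
```

```text
tcp local [-0.0482  0.0057] [0.62562958 0.08417061 0.02168319] [-0.9 -1.9  0.3]
scene jar seen local [-0.008 -0.018] 0.058 0.83
side jar seen local [0.002 0.025] 0.048 0.7
side jar seen local [-0.006  0.088] 0.217 0.25
ring 83 [-0.019   0.0021]
a.png
c5.02.png
c6.47.png
hm.png
scene0.png
side0.png
```

Request:
move_arm(rows=[{"fingers": 100,"linear": [0.015,0.028,0],"dr": [0,0,0]},{"fingers": 100,"linear": [0.029,0.055,0],"dr": [0,0,0]},{"fingers": 100,"linear": [0.044,0.083,0],"dr": [0,0,0]},{"fingers": 100,"linear": [0.058,0.111,0],"dr": [0,0,0]},{"fingers": 100,"linear": [0.07,0.133,0],"dr": [0,0,0]}])

```text
time: 7.08
eef_pos: [0.6312, 0.0949, 0.0217]
orientation: [-0.198, 0.791, 0.478, 0.327]
contact_force: [-0.3, -1.6, -0.2]
opening: 0.609
```

Request:
move_arm(rows=[{"fingers": 100,"linear": [0.009,0.017,0],"dr": [0,0,0]},{"fingers": 100,"linear": [0.017,0.033,0],"dr": [0,0,0]}])

```text
time: 7.25
eef_pos: [0.6325, 0.0974, 0.0217]
orientation: [-0.198, 0.791, 0.478, 0.327]
contact_force: [-1.9, -2.3, 0.0]
opening: 0.61
```

Request:
move_arm(rows=[{"fingers": 100,"linear": [0.006,0.011,0],"dr": [0,0,0]},{"fingers": 100,"linear": [0.012,0.022,0],"dr": [0,0,0]}])

```text
time: 7.42
eef_pos: [0.6334, 0.0991, 0.0217]
orientation: [-0.198, 0.791, 0.477, 0.327]
contact_force: [-0.9, -2.7, 0.4]
opening: 0.611
```

Request:
move_arm(rows=[{"fingers": 100,"linear": [0.006,0.011,0],"dr": [0,0,0]}])

```text
time: 7.5
eef_pos: [0.6339, 0.0999, 0.0217]
orientation: [-0.198, 0.791, 0.477, 0.327]
contact_force: [-1.5, -2.4, 1.2]
opening: 0.608
```

```bash
python3 chk.py -.002 .000
```

```text
tcp local [-0.0305  0.0036] [0.63387608 0.09992065 0.02169297] [-1.5 -2.4  1.2]
scene jar seen local [-0.    -0.013] 0.07 0.81
side jar seen local [0.021 0.012] 0.067 0.68
ring 153 [-0.0011  0.0005]
```

No rise in force yet, so I'll keep creeping.

Request:
move_arm(rows=[{"fingers": 100,"linear": [0.006,0.011,0],"dr": [0,0,0]}])

```text
time: 7.78
eef_pos: [0.6343, 0.1005, 0.0216]
orientation: [-0.198, 0.791, 0.477, 0.327]
contact_force: [-2.6, -4.9, 1.0]
opening: 0.607
```

Request:
move_arm(rows=[{"fingers": 100,"linear": [0.006,0.011,0],"dr": [0,0,0]}])

```text
time: 7.87
eef_pos: [0.6349, 0.1009, 0.0214]
orientation: [-0.198, 0.791, 0.477, 0.327]
contact_force: [-7.5, -11.3, 4.0]
opening: 0.609
```

The wrist force rose clearly to about 14 N, so the jar is seated against the stop. Backing off horizontally and then up.

Request:
move_arm(rows=[{"fingers": 100,"linear": [-0.03,-0.06,0],"dr": [0,0,0]},{"fingers": 100,"linear": [-0.09,-0.17,0],"dr": [0,0,0]},{"fingers": 100,"linear": [-0.2,-0.4,0],"dr": [0,0,0]},{"fingers": 100,"linear": [-0.4,-0.75,0.1],"dr": [0,0,0]},{"fingers": 100,"linear": [-0.5,-0.95,0.3],"dr": [0,0,0]},{"fingers": 100,"linear": [-0.5,-0.95,0.3],"dr": [0,0,0]}])

```text
time: 8.37
eef_pos: [0.5943, 0.0208, 0.0469]
orientation: [-0.196, 0.792, 0.476, 0.327]
contact_force: [1.5, -0.5, -0.1]
opening: 0.608
```

```bash
python3 chk.py 0 0; python3 - <<'E'
from h import *
from bench import bot
F=np.load("fit.npy"); s=bot.state(); print(s['q'].round(2))
c,n=np.cos(F[2]),np.sin(F[2]); T=np.array([[c,n],[-n,c]])
for l in [(-.11,.16,.34),(-.11,.135,.283),(-.11,.125,.283)]:
    p=T.T@np.array(l[:2])+F[:2]; print(l,p); go(s,[*p,l[2]],rot(F[2],0))
    go(s,[*p,l[2]],rot(F[2]-np.pi/2,0))
E
ls -t pics|head -1
```

```text
tcp local [-0.1185  0.0124] [0.59431378 0.02084855 0.04689709] [ 1.5 -0.5 -0.1]
scene jar seen local [ 0.001 -0.013] 0.069 0.88
side jar seen local [0.025 0.015] 0.068 0.73
side jar seen local [-0.017  0.096] 0.213 0.59
ring 146 [-0.0007  0.0004]
[ 0.79  0.71 -0.67  2.09 -0.91  0.44  0.63]
(-0.11, 0.16, 0.34) [0.45940103 0.08130105]
linear units [-1.692  0.69   3.679] dr units [-1.433  0.644  0.228]
linear units [-1.692  0.69   3.679] dr units [-0.607  1.598 -2.739]
(-0.11, 0.135, 0.283) [0.48276566 0.07240758]
linear units [-1.4    0.579  2.966] dr units [-1.433  0.644  0.228]
linear units [-1.4    0.579  2.966] dr units [-0.607  1.598 -2.739]
(-0.11, 0.125, 0.283) [0.49211152 0.06885019]
linear units [-1.283  0.534  2.966] dr units [-1.433  0.644  0.228]
linear units [-1.283  0.534  2.966] dr units [-0.607  1.598 -2.739]
c8.37.png
```

Jar ring fit: (-0.7, 0.4) mm from the dock. Next I go around to the robot side of the lever with the fingers shut.

Request:
move_arm(rows=[{"fingers": 255,"linear": [-0.18,-0.38,0.4],"dr": [0,0,0]},{"fingers": 255,"linear": [-0.18,-0.38,0.83],"dr": [-0.287,0.129,0.046]},{"fingers": 255,"linear": [-0.18,-0.38,0.83],"dr": [-0.287,0.129,0.046]}])

```text
time: 8.82
eef_pos: [0.5811, -0.0095, 0.114]
orientation: [-0.158, 0.81, 0.499, 0.264]
contact_force: [3.0, 2.0, 0.3]
opening: 0.188
```

Request:
move_arm(rows=[{"fingers": 255,"linear": [-0.18,-0.38,0.4],"dr": [-0.15,0.06,0.02]},{"fingers": 255,"linear": [-0.18,-0.38,0.83],"dr": [-0.287,0.129,0.046]},{"fingers": 255,"linear": [-0.18,-0.38,0.83],"dr": [-0.287,0.129,0.046]}])

```text
time: 9.07
eef_pos: [0.5697, -0.0339, 0.1862]
orientation: [-0.116, 0.818, 0.526, 0.2]
contact_force: [2.9, 0.9, 0.8]
opening: 0.002
```

Request:
move_arm(rows=[{"fingers": 255,"linear": [-0.18,-0.38,0.4],"dr": [-0.15,0.06,0.02]},{"fingers": 255,"linear": [-0.18,-0.38,0.83],"dr": [-0.287,0.129,0.046]},{"fingers": 255,"linear": [-0.18,-0.38,0.83],"dr": [-0.287,0.129,0.046]}])

```text
time: 9.32
eef_pos: [0.555, -0.0642, 0.2518]
orientation: [-0.076, 0.825, 0.544, 0.134]
contact_force: [1.4, 1.7, 1.5]
opening: -0.001
```

Request:
move_arm(rows=[{"fingers": 255,"linear": [-0.46,0.18,0.35],"dr": [-0.15,0.06,0.02]},{"fingers": 255,"linear": [-0.93,0.36,0.69],"dr": [-0.287,0.129,0.046]},{"fingers": 255,"linear": [-0.93,0.36,0.69],"dr": [-0.287,0.129,0.046]}])

```text
time: 9.57
eef_pos: [0.476, -0.0323, 0.3026]
orientation: [-0.039, 0.825, 0.56, 0.065]
contact_force: [1.5, 1.0, 0.7]
opening: 0.002
```

Request:
move_arm(rows=[{"fingers": 255,"linear": [-0.46,0.18,0.35],"dr": [-0.15,0.06,0.02]},{"fingers": 255,"linear": [-0.93,0.36,0.69],"dr": [-0.287,0.129,0.046]},{"fingers": 255,"linear": [-0.93,0.36,0.69],"dr": [-0.287,0.129,0.046]},{"fingers": 255,"linear": [-0.93,0.36,0.69],"dr": [-0.287,0.129,0.046]}])

```text
time: 9.9
eef_pos: [0.402, -0.0048, 0.3572]
orientation: [0.002, 0.821, 0.57, 0.0]
contact_force: [0.8, 0.0, -0.2]
opening: -0.003
```

```bash
cat > g.py <<'E'
from h import *
from bench import bot
import sys
F=np.load("fit.npy"); s=bot.state(); print(s['q'].round(2),s['contact_force'].round(1))
c,n=np.cos(F[2]),np.sin(F[2]); T=np.array([[c,n],[-n,c]])
print("tcp local",(T@(s['eef_pos'][:2]-F[:2])).round(4),s['eef_pos'][2].round(4))
l=[float(a) for a in sys.argv[1:4]]
p=T.T@np.array(l[:2])+F[:2]; go(s,[*p,l[2]],rot(F[2],0))
E
python3 g.py -.115 .16 .285
```

```text
[ 0.29 -0.12 -0.39  1.97 -0.05  1.28 -0.44] [ 0.8  0.  -0.2]
tcp local [-0.2109  0.183 ] 0.3572
linear units [ 0.695  1.018 -0.902] dr units [ 0.004  0.005 -0.013]
```

Request:
move_arm(rows=[{"fingers": 255,"linear": [0.3,0.5,0],"dr": [0,0,0]},{"fingers": 255,"linear": [0.69,0.99,-0.3],"dr": [0,0,0]},{"fingers": 255,"linear": [0.69,0.99,-0.7],"dr": [0,0,0]},{"fingers": 255,"linear": [0.69,1.0,-0.9],"dr": [0,0,0]},{"fingers": 255,"linear": [0.69,1.0,-0.9],"dr": [0,0,0]}])

```text
time: 10.32
eef_pos: [0.4565, 0.0732, 0.2785]
orientation: [-0.002, 0.822, 0.569, -0.003]
contact_force: [-0.3, -1.1, -0.4]
opening: -0.0
```

```bash
python3 g.py -.115 .116 .285; python3 chk.py 0 0 | tail -1; ls -t pics|head -1; cp pics/$(ls -t pics|head -1) pics/v.png
```

```text
[ 0.2   0.06 -0.51  1.97  0.03  1.12 -0.69] [-0.3 -1.1 -0.4]
tcp local [-0.1186  0.1598] 0.2785
linear units [ 0.528 -0.153  0.081] dr units [ 0.001 -0.016 -0.007]
ring 154 [-0.0003  0.0003]
c10.32.png
```

View pics/v.png

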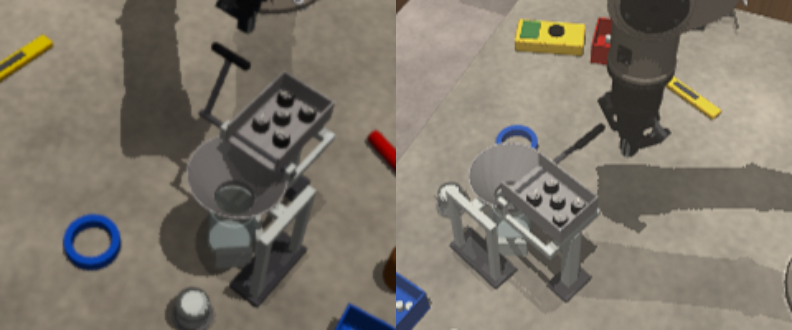

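The jar stands below the funnel spout (scene crop (233,235)). The shut fingertips are just behind the lever bar, at (600,130) against (630,145) in the side crop. Approaching the bar.

Request:
move_arm(rows=[{"fingers": 255,"linear": [0.17,-0.03,0.03],"dr": [0,0,0]},{"fingers": 255,"linear": [0.34,-0.08,0.05],"dr": [0,0,0]},{"fingers": 255,"linear": [0.46,-0.11,0.06],"dr": [0,0,0]},{"fingers": 255,"linear": [0.46,-0.11,0.06],"dr": [0,0,0]}])

```text
time: 10.85
eef_pos: [0.4966, 0.0624, 0.2892]
orientation: [0.001, 0.824, 0.567, 0.0]
contact_force: [-0.8, 0.2, 0.0]
opening: -0.001
```

Request:
move_arm(rows=[{"fingers": 255,"linear": [0.06,-0.022,0.01],"dr": [0,0,0]},{"fingers": 255,"linear": [0.12,-0.045,0.03],"dr": [0,0,0]},{"fingers": 255,"linear": [0.175,-0.067,0.045],"dr": [0,0,0]},{"fingers": 255,"linear": [0.235,-0.09,0.06],"dr": [0,0,0]}])

```text
time: 11.18
eef_pos: [0.5132, 0.0564, 0.2937]
orientation: [0.0, 0.823, 0.568, -0.001]
contact_force: [-13.2, 1.6, 20.4]
opening: -0.001
```

```bash
python3 g.py -.115 .01 .28
```

```text
[ 0.2   0.14 -0.48  1.86  0.07  1.16 -0.67] [-13.2   1.6  20.4]
tcp local [-0.1141  0.1008] 0.2937
linear units [ 1.057 -0.414 -0.171] dr units [ 0.003 -0.002 -0.002]
```

The tip is riding on top of the bar because it is too high (20 N upward). Back off, go lower and retry.

Request:
move_arm(rows=[{"fingers": 255,"linear": [-0.08,0.03,0.04],"dr": [0,0,0]},{"fingers": 255,"linear": [-0.24,0.09,0.04],"dr": [0,0,0]},{"fingers": 255,"linear": [-0.4,0.152,0],"dr": [0,0,0]},{"fingers": 255,"linear": [-0.4,0.152,-0.15],"dr": [0,0,0]},{"fingers": 255,"linear": [-0.4,0.152,-0.2],"dr": [0,0,0]},{"fingers": 255,"linear": [-0.4,0.152,-0.2],"dr": [0,0,0]},{"fingers": 255,"linear": [-0.4,0.152,-0.2],"dr": [0,0,0]}])

```text
time: 11.77
eef_pos: [0.4814, 0.0682, 0.277]
orientation: [0.0, 0.823, 0.568, -0.001]
contact_force: [0.1, 0.3, 0.3]
opening: 0.003
```

```bash
python3 g.py -.115 .12 .279; python3 - <<'E'
from h import *
from bench import bot
F=np.load("fit.npy");c,n=np.cos(F[2]),np.sin(F[2]); T=np.array([[c,n],[-n,c]])
for cam in["scene","side"]:
    P=cloud(bot.grab_frame(cam)).reshape(-1,3);P=P[np.isfinite(P[:,0])]
    L=np.c_[(P[:,:2]-F[:2])@T.T,P[:,2]]
    B=L[(L[:,2]>.27)&(L[:,2]<.33)&(L[:,0]>-.14)&(L[:,0]<-.05)&(L[:,1]>.03)&(L[:,1]<.112)]
    print(cam,len(B),np.percentile(B,[2,50,98],axis=0).round(4).tolist())
E
python3 chk.py 0 0|tail -1
```

```text
[ 0.2   0.1  -0.5   1.94  0.06  1.12 -0.69] [0.1 0.3 0.3]
tcp local [-0.1144  0.1348] 0.277
linear units [ 0.17  -0.073  0.024] dr units [ 0.003 -0.001 -0.001]
scene 192 [[-0.1252, 0.0816, 0.2727], [-0.0942, 0.0917, 0.2957], [-0.0637, 0.1013, 0.3005]]
side 111 [[-0.121, 0.0914, 0.2884], [-0.0917, 0.1, 0.2949], [-0.0632, 0.1057, 0.3279]]
ring 151 [-0.0005  0.0005]
```

Request:
move_arm(rows=[{"fingers": 255,"linear": [0.06,-0.023,0],"dr": [0,0,0]},{"fingers": 255,"linear": [0.12,-0.046,0],"dr": [0,0,0]},{"fingers": 255,"linear": [0.18,-0.069,0],"dr": [0,0,0]},{"fingers": 255,"linear": [0.24,-0.091,0],"dr": [0,0,0]},{"fingers": 255,"linear": [0.295,-0.112,0.02],"dr": [0,0,0]}])

```text
time: 12.48
eef_pos: [0.5054, 0.0592, 0.2783]
orientation: [0.0, 0.823, 0.568, -0.001]
contact_force: [-5.1, 2.3, 4.5]
opening: 0.001
```

Request:
move_arm(rows=[{"fingers": 255,"linear": [0.058,-0.022,0.03],"dr": [0,0,0]},{"fingers": 255,"linear": [0.117,-0.044,0.06],"dr": [0,0,0]},{"fingers": 255,"linear": [0.175,-0.067,0.08],"dr": [0,0,0]},{"fingers": 255,"linear": [0.234,-0.089,0.1],"dr": [0,0,0]},{"fingers": 255,"linear": [0.292,-0.111,0.12],"dr": [0,0,0]}])

```text
time: 12.9
eef_pos: [0.5291, 0.0502, 0.2882]
orientation: [0.0, 0.823, 0.568, -0.001]
contact_force: [-2.8, 0.7, -1.2]
opening: -0.002
```

Request:
move_arm(rows=[{"fingers": 255,"linear": [0.058,-0.022,0.01],"dr": [0,0,0]},{"fingers": 255,"linear": [0.117,-0.044,0.02],"dr": [0,0,0]},{"fingers": 255,"linear": [0.175,-0.067,0.03],"dr": [0,0,0]},{"fingers": 255,"linear": [0.234,-0.089,0.03],"dr": [0,0,0]},{"fingers": 255,"linear": [0.292,-0.111,0.03],"dr": [0,0,0]}])

```text
time: 13.32
eef_pos: [0.5525, 0.0413, 0.2905]
orientation: [0.001, 0.823, 0.568, -0.001]
contact_force: [-2.1, 0.2, 2.3]
opening: 0.003
```

```bash
cat > lv.py <<'E'
from h import *
from bench import bot
F=np.load("fit.npy");c,n=np.cos(F[2]),np.sin(F[2]); T=np.array([[c,n],[-n,c]])
s=bot.state();print("tcp local",(T@(s['eef_pos'][:2]-F[:2])).round(4),s['eef_pos'][2].round(4),s['contact_force'].round(1))
f=bot.grab_frame("scene");g=bot.grab_frame("side")
for fr in (f,g):
    P=cloud(fr).reshape(-1,3);P=P[np.isfinite(P[:,0])]
    L=np.c_[(P[:,:2]-F[:2])@T.T,P[:,2]]
    B=L[(L[:,2]>.27)&(L[:,2]<.32)&(L[:,0]>-.095)&(L[:,0]<-.066)&(L[:,1]>-.04)&(L[:,1]<.115)]
    print(len(B), np.median(B,0).round(4).tolist() if len(B) else None)
im=np.hstack([cv2.resize(x["image"][130:330,180:420],None,fx=1.65,fy=1.65) for x in (f,g)])
cv2.imwrite("pics/lv%.0f.png"%(s['time']*100),im[:,:,::-1]);print("lv%.0f.png"%(s['time']*100))
E
python3 lv.py
```

```text
tcp local [-0.1143  0.0588] 0.2905 [-2.1  0.2  2.3]
100 [-0.0849, 0.0358, 0.3088]
66 [-0.0839, 0.0424, 0.3068]
lv1332.png
```

Request:
move_arm(rows=[{"fingers": 255,"linear": [0.058,-0.022,0],"dr": [0,0,0]},{"fingers": 255,"linear": [0.117,-0.044,0],"dr": [0,0,0]},{"fingers": 255,"linear": [0.175,-0.067,-0.02],"dr": [0,0,0]},{"fingers": 255,"linear": [0.234,-0.089,-0.03],"dr": [0,0,0]},{"fingers": 255,"linear": [0.292,-0.111,-0.05],"dr": [0,0,0]}])

```text
time: 13.83
eef_pos: [0.5759, 0.0323, 0.2865]
orientation: [0.001, 0.823, 0.568, -0.001]
contact_force: [-1.4, -0.0, 1.6]
opening: -0.001
```

Request:
move_arm(rows=[{"fingers": 255,"linear": [0.058,-0.022,-0.03],"dr": [0,0,0]},{"fingers": 255,"linear": [0.105,-0.04,-0.06],"dr": [0,0,0]},{"fingers": 255,"linear": [0.15,-0.057,-0.09],"dr": [0,0,0]},{"fingers": 255,"linear": [0.19,-0.072,-0.11],"dr": [0,0,0]}])

```text
time: 14.17
eef_pos: [0.5908, 0.0267, 0.2772]
orientation: [0.0, 0.823, 0.568, -0.001]
contact_force: [-2.5, 1.2, 1.1]
opening: -0.001
```

```bash
python3 lv.py
```

```text
tcp local [-0.1143  0.0178] 0.2772 [-2.5  1.2  1.1]
77 [-0.0799, -0.0052, 0.2976]
63 [-0.0858, 0.003, 0.295]
lv1417.png
```

Request:
move_arm(rows=[{"fingers": 255,"linear": [0.03,-0.011,-0.02],"dr": [0,0,0]},{"fingers": 255,"linear": [0.06,-0.022,-0.035],"dr": [0,0,0]},{"fingers": 255,"linear": [0.09,-0.034,-0.05],"dr": [0,0,0]}])

```text
time: 14.52
eef_pos: [0.5976, 0.0241, 0.2735]
orientation: [0.0, 0.823, 0.568, -0.001]
contact_force: [-6.5, 1.6, -0.6]
opening: -0.0
```

Request:
move_arm(rows=[{"fingers": 255,"linear": [0.02,-0.008,-0.01],"dr": [0,0,0]},{"fingers": 255,"linear": [0.035,-0.013,-0.02],"dr": [0,0,0]}])

```text
time: 14.68
eef_pos: [0.5997, 0.0235, 0.2721]
orientation: [-0.0, 0.823, 0.568, -0.001]
contact_force: [-15.9, 1.7, 11.5]
opening: 0.003
```

```bash
python3 lv.py
```

```text
tcp local [-0.1142  0.0083] 0.2721 [-15.9   1.7  11.5]
79 [-0.0802, -0.0146, 0.2924]
55 [-0.0819, -0.0071, 0.2896]
lv1468.png
```

At the end stop: the force has risen to about 16 N and the bar is at y≈-10 mm. Holding here and looking.

Request:
move_arm(rows=[{"fingers": 255,"linear": [-0.02,0.008,0],"dr": [0,0,0]},{"fingers": 255,"linear": [-0.02,0.008,0],"dr": [0,0,0]},{"fingers": 255,"linear": [-0.02,0.008,0],"dr": [0,0,0]},{"fingers": 255,"linear": [-0.02,0.008,0],"dr": [0,0,0]},{"fingers": 255,"linear": [-0.02,0.008,0],"dr": [0,0,0]},{"fingers": 255,"linear": [-0.02,0.008,0],"dr": [0,0,0]}])

```text
time: 15.28
eef_pos: [0.5984, 0.0242, 0.2722]
orientation: [0.0, 0.823, 0.568, -0.001]
contact_force: [-7.9, 2.5, 5.2]
opening: -0.003
```

```bash
python3 lv.py; cp $(ls -t pics/lv*|head -1) pics/w.png; python3 -c "
from bench import bot
for c in ['scene','side']: print(c,[([round(x,3) for x in d['centre']],round(d['conf'],2)) for d in bot.look_for(c,'knob0')])"
```

```text
tcp local [-0.1139  0.0098] 0.2722 [-7.9  2.5  5.2]
79 [-0.0796, -0.013, 0.2926]
58 [-0.0842, -0.0054, 0.2899]
lv1528.png
scene []
side [([0.587, 0.167, 0.304], 0.46)]
```

View pics/w.png

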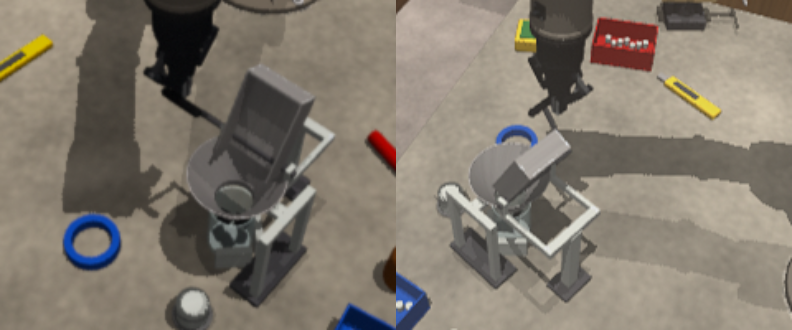

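The pan is fully tipped and empty, the funnel looks clear (233,195), and dark knobs show in the jar (233,238). Letting the pan back slowly.

Request:
move_arm(rows=[{"fingers": 255,"linear": [-0.058,0.022,0.03],"dr": [0,0,0]},{"fingers": 255,"linear": [-0.117,0.044,0.06],"dr": [0,0,0]},{"fingers": 255,"linear": [-0.175,0.067,0.1],"dr": [0,0,0]},{"fingers": 255,"linear": [-0.234,0.089,0.13],"dr": [0,0,0]},{"fingers": 255,"linear": [-0.292,0.111,0.15],"dr": [0,0,0]},{"fingers": 255,"linear": [-0.35,0.133,0.17],"dr": [0,0,0]},{"fingers": 255,"linear": [-0.409,0.156,0.19],"dr": [0,0,0]},{"fingers": 255,"linear": [-0.467,0.178,0.21],"dr": [0,0,0]},{"fingers": 255,"linear": [-0.526,0.2,0.22],"dr": [0,0,0]},{"fingers": 255,"linear": [-0.584,0.222,0.22],"dr": [0,0,0]}])

```text
time: 16.32
eef_pos: [0.5518, 0.0417, 0.29]
orientation: [0.001, 0.823, 0.568, -0.0]
contact_force: [-0.8, 0.3, 1.5]
opening: -0.002
```

Request:
move_arm(rows=[{"fingers": 255,"linear": [-0.058,0.022,0],"dr": [0,0,0]},{"fingers": 255,"linear": [-0.117,0.044,-0.01],"dr": [0,0,0]},{"fingers": 255,"linear": [-0.175,0.067,-0.03],"dr": [0,0,0]},{"fingers": 255,"linear": [-0.234,0.089,-0.05],"dr": [0,0,0]},{"fingers": 255,"linear": [-0.292,0.111,-0.07],"dr": [0,0,0]},{"fingers": 255,"linear": [-0.35,0.133,-0.09],"dr": [0,0,0]},{"fingers": 255,"linear": [-0.409,0.156,-0.11],"dr": [0,0,0]},{"fingers": 255,"linear": [-0.467,0.178,-0.13],"dr": [0,0,0]},{"fingers": 255,"linear": [-0.526,0.2,-0.15],"dr": [0,0,0]},{"fingers": 255,"linear": [-0.584,0.222,-0.16],"dr": [0,0,0]}])

```text
time: 17.15
eef_pos: [0.5048, 0.0594, 0.2765]
orientation: [0.0, 0.823, 0.568, -0.001]
contact_force: [-0.9, 1.2, -0.7]
opening: 0.0
```

Request:
move_arm(rows=[{"fingers": 255,"linear": [-0.1,0.04,0],"dr": [0,0,0]},{"fingers": 255,"linear": [-0.25,0.095,0],"dr": [0,0,0]},{"fingers": 255,"linear": [-0.45,0.17,0],"dr": [0,0,0]},{"fingers": 255,"linear": [-0.6,0.23,0.1],"dr": [0,0,0]},{"fingers": 255,"linear": [-0.6,0.23,0.3],"dr": [0,0,0]}])

```text
time: 17.57
eef_pos: [0.4542, 0.0787, 0.3001]
orientation: [0.0, 0.823, 0.568, -0.002]
contact_force: [0.5, -0.3, 0.1]
opening: 0.002
```

```bash
python3 lv.py; python3 chk.py 0 0|tail -1; python3 - <<'E'
from bench import bot
import cv2,numpy as np
out=[]
for c,(v,u) in {"scene":(185,270),"side":(190,215)}.items():
    f=bot.grab_frame(c); out.append(cv2.resize(f["image"][v:v+120,u:u+120],(400,400),interpolation=cv2.INTER_CUBIC))
    for t in ["knob0","solder_spool","tape_roll","flux_bottle","screwdriver","cutter"]: print(c,t,[([round(x,3) for x in d['centre']],round(d['conf'],2)) for d in bot.look_for(c,t)[:5]])
cv2.imwrite("pics/fin.png",np.hstack(out)[:,:,::-1])
E
```

```text
tcp local [-0.1143  0.1639] 0.3001 [ 0.5 -0.3  0.1]
90 [-0.0835, 0.0911, 0.2948]
49 [-0.081, 0.0995, 0.2952]
lv1757.png
ring 137 [-0.0005 -0.    ]
scene knob0 []
scene solder_spool [([0.794, 0.114, 0.044], 0.93), ([0.549, 0.151, 0.208], 0.41)]
scene tape_roll [([0.739, -0.076, 0.028], 0.81)]
scene flux_bottle [([0.613, 0.167, 0.181], 0.73), ([0.632, 0.39, 0.068], 0.7)]
scene screwdriver [([0.414, 0.341, 0.023], 0.71)]
scene cutter [([0.43, -0.371, 0.017], 0.62)]
side knob0 []
side solder_spool [([0.787, 0.13, 0.043], 0.64)]
side tape_roll [([0.746, -0.103, 0.025], 0.64)]
side flux_bottle [([0.606, 0.409, 0.071], 0.9), ([0.546, 0.152, 0.211], 0.15)]
side screwdriver [([0.405, 0.346, 0.024], 0.87)]
side cutter [([0.422, -0.36, 0.008], 0.56)]
```

View pics/fin.png

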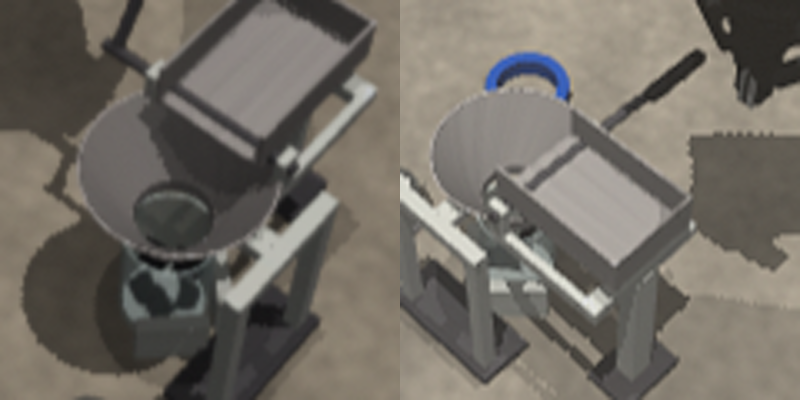

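The pan is level and empty, and dark knobs are visible through the glass below the rim (scene crop (165,290)). One quick depth check through the funnel throat, then hand in.

```bash
python3 - <<'E'
from h import *
from bench import bot
F=np.load("fit.npy"); f=bot.grab_frame("scene"); P=cloud(f)
c=P[...,:2]-F[:2]; r=np.hypot(c[...,0],c[...,1]); m=(r<.04)&(P[...,2]>.0)&(P[...,2]<.2)
dark=f["image"].max(-1)<60
h,e=np.histogram(P[m&dark][:,2],bins=np.arange(0,.21,.02)); print(h)
h,e=np.histogram(P[m][:,2],bins=np.arange(0,.21,.02)); print(h)
u=[int(270+x*.3) for x in (150,170,190)]; v=[int(185+y*.3) for y in (205,215,225)]
for a in v: print([(P[a,b].round(3).tolist(),f["image"][a,b].tolist()) for b in u])
E
```

```text
[ 38  16 120 129  82  13  78  68   0   0]
[ 56  57 216 215 214 139 223 176   0   1]
[([0.622, 0.104, 0.095], [71, 72, 68]), ([0.614, 0.117, 0.091], [67, 68, 64]), ([0.613, 0.132, 0.097], [59, 61, 58])]
[([0.622, 0.104, 0.082], [65, 66, 62]), ([0.615, 0.118, 0.078], [61, 61, 58]), ([0.615, 0.134, 0.088], [62, 64, 60])]
[([0.622, 0.105, 0.067], [60, 61, 58]), ([0.615, 0.119, 0.064], [56, 59, 54]), ([0.615, 0.135, 0.073], [57, 60, 56])]
```

```bash
python3 -c "
from bench import bot
print(bot.sign_off(), bot.state()['time'])"
```

```text
the job is handed in; nothing more can be done
the job is handed in; nothing more can be done
```

The job is handed in, at about 18 s of the 62 s allowed. The jar is in its stop, the pan has been tipped and let back level, and my checks suggest all five knobs are in the jar.

- **Jar:** I slid it in with the gripper leaning back 45° and two half-open fingers behind it, pushing with about 3 N. The force rose to about 14 N when it met the stop. The last fit of its rim put it 0.5 mm from my fitted dock position.
- **Lever:** My first try rode up on top of the bar with about 24 N, mostly upward. I backed off, went lower and then pushed to the end stop, where the force rose again to about 20 N. I held it there briefly and let the pan back slowly while still touching the bar.
- **Pan and funnel:** The lever bar is back at its starting place, the pan is empty and nothing blocks the funnel throat.
- **Bystanders:** The detectors place each one within about 10 mm of where it started, which is close to their error.
- **Gripper:** It was clear of everything at the end.

**Not confirmed:** I could not count the knobs one by one. Dark knobs show through the glass below the rim, and the detector found none anywhere else. It also gave one false flux bottle and one false solder spool on the station at the end, which I ignored because both real ones were still in place.

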